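# Make up two sample kits in their trays

## Robot

A 6-joint arm with a two-finger parallel gripper is mounted at the origin on a cart in front of the work surface, level with it; the furniture and walls round the work are solid. World frame = base frame: x ahead of the robot, y to its left, z up, the work surface at z = 0. Lengths are in m, angles in rad, forces in N, time in s.
With the tool pointing down it reaches from about 0.35 to 0.8 m from the base axis. Payload 7.3 kg.
Tool frame: the origin (TCP) lies at the centre of the arm's flange, where the gripper is bolted on; the fingertips stand 173 mm ahead of it and the grasp point (between the pads) lies 155 mm ahead of it; z points along the fingers, y is the line along which they close (so a half turn about z gives the same grasp; the last joint's range is limited). The gripper opens to 85 mm and grips with 20 to 120 N. Pads are 22 mm wide; open, the fingers measure 114 mm over their backs; the gripper's body (76 mm by 85 mm) begins 54 mm behind the grasp point. The pads swing forward as they close: fully open they stand 13 mm farther back than shut.
Start: joints at [-1.45, 0.342, 1.524, -0, 1.275, -0.146], TCP at [0.138, -0.506, 0.405] pointing down, gripper open.
Joint ranges: [-2.53, 2.53], [-0.77, 2.02], [0.04, 2.7], [-1, 4.14], [0.28, 2.66], [-3.11, 3.11]. Speed limits (rad/s): [2.57, 2.57, 3.14, 3.14, 3.14, 3.14].

## Interface

Orientations are given as a unit quaternion [w, x, y, z].
In Python, from plant import robot, viewer gives the robot as it stands.
- The arm moves only by the tool jog_arm, never from a script. Its argument "plan" is a list of rows, each a list of 3 entries, a list of its own where there are three numbers: the turn, a rotation vector about the tool's x, y, z in rad, then the shift along the tool's x, y, z in mm, then the gripper command: -1 is shut, 1 is fully open, values between are in proportion. A call has 1 to 20 rows; each row is the pose to reach, as a shift and turn from the pose commanded when the call began, along the tool's axes at that moment; what a row does not reach only later rows make up. A row lasts 1/10 s, in which the tool goes at most 50 mm and 8.59 degrees, less where a joint would pass 70% of its speed; a pose out of reach is approached as far as the arm can. A call with a gripper value outside its range is refused whole. The fingers move at their own pace and stop on an object; the grip force is fixed at half the most. Time passes only in rows, so rows that repeat a pose let the fingers close. It gives the time, the measured TCP pose, the force, the opening and the grip force at its end, in the units of the state.
- robot.state(): the state, without advancing time (a new reading comes with each control period).
- viewer.read_camera(name): name is "scene" or "side" or "wrist"; returns a dict with "pixels" (480x640x3 uint8, red, green, blue), "fx", "fy", "cx", "cy" (pixels), "k1" (the pictures are not rectified: a ray, as slopes to the right and down, at radius r is drawn at 1 + k1 r^2 times it, then the intrinsics apply), "extrinsics" (4x4, takes a point from camera to world coordinates); the wrist camera has in their place "T_tool_cam" (4x4, takes a point from camera to tool coordinates, whose origin is the TCP and whose axes are the flange's). Camera axes: x right, y down, z forward; pixel columns grow to the right and rows downward; lengths in m; the calibration is good to about 2 mm. A picture is of the moment at which its call begins: read the wrist's pose just before it. There is no depth.
- robot.finish_job(): hands the job in; it is judged then, once.
Trained networks look in a picture, given as the dict that the camera call returned (one of the last four; its "shot" number tells which), for a name from the list of things; names that differ only in an ending like _2 or _b are one class to them, and where a whole thing is asked for, a point or a joint stands for the part that bears it (a point fixed in the world has none). Each returns a list of dicts, best first, with "p" (0 to 1); they miss things now and then, are a little off and sometimes report something else, mostly with a low value. They report only what shows in the picture. A call takes as long as a camera call. They do not tell look-alikes from the thing itself.
- viewer.spot_in(picture, thing): "uv" ([column, row] in pixels, amid what is visible of it).
- viewer.pinpoint(picture, thing): "uv" ([column, row] in pixels: a listed point, or the origin of a listed thing).
The state is a dict: "time": time; "q": joint angles; "qvel": joint speeds; "effort": joint torques, N m; "eef_pos": TCP position; "tool_rot": TCP orientation; "force": force on the tool from outside, world axes, zero at the start; "torque": the same for the moment, N m; "width": finger opening in m; "grip_force": force on a finger pad.
Only numpy, scipy, OpenCV 4.12 (cv2) and the standard library are available. Lean on these libraries where they do the work, as an engineer would, in place of code of your own. Each camera call takes 0.05 s, during which the arm holds its last target. There are 200 camera calls.

## Task

Make up the two kits from the stock standing in the middle of the worktop. In the long three-compartment tray, counting from the end with the lug, put the plain white bottle, then the clear white-capped vial, then the dropper bottle; in the short two-compartment tray put the small pink cup in the compartment next to the lug and the dark-capped vial in the other. Each thing stands upright about the middle of its own compartment; leave the big jar, the mortar and the beaker where they stand.

Things in the scene. Friction and masses are not known exactly. Their poses are not given: they have to be found in the camera images.
- tray_long: Long tray with three compartments, 66 x 192 x 10 mm plus a 24 mm lug. Grey plastic, fixed. Compartments 60 mm square inside, in a row along y; floor 3 mm thick, walls and dividers 3 mm thick, 10 mm high above the worktop. The lug (flat, square hole) is at the +y end. Origin: centre of the underside, lug not counted; z up. Compartment centres: y = +63 mm (next to the lug), 0 and -63 mm, x = 0.
- tray_short: Short tray with two compartments, 66 x 129 x 10 mm plus a 24 mm lug. Grey plastic, fixed. Compartments 60 mm square inside, in a row along y; floor 3 mm thick, walls and dividers 3 mm thick, 10 mm high above the worktop. The lug (flat, square hole) is at the +y end. Origin: centre of the underside, lug not counted; z up. Compartment centres: y = +31.5 mm (next to the lug) and -31.5 mm, x = 0.
- white_bottle: Plain opaque white plastic bottle with a ribbed white screw cap, 30 mm across, 52 mm tall (cap 27 mm across, from 39 mm up); about 35 g. Stands in the stock. Origin: centre of its underside, z up; round, so yaw does not matter.
- clear_vial: Clear glass vial, empty, with a white cap, 19 mm across, 37 mm tall (cap 16 mm across, from 32 mm up); about 16 g. Stands in the stock. Origin: centre of its underside, z up; round, so yaw does not matter.
- dropper_bottle: Cream dropper bottle with a pointed white nozzle, 23 mm across, 55 mm tall; straight body up to 40 mm, nozzle above it; about 22 g. Stands in the stock. Origin: centre of its underside, z up; round, so yaw does not matter.
- cup: Small open cup of stiff pink plastic, 43 mm across the rim, 35 mm across the foot, 49 mm tall, widening evenly upward; empty; about 30 g. Stands in the stock. Origin: centre of its underside, z up; round, so yaw does not matter.
- dark_capped_vial: Small glass vial filled to a tan colour with a dark cap, 15 mm across, 30 mm tall (cap 13 mm across, from 26 mm up); about 12 g. Stands in the stock. Origin: centre of its underside, z up; round, so yaw does not matter.
- big_jar: Big clear jar with a wide white lid with pinkish marks, 44 mm across, 45 mm tall; stands in the stock but belongs to neither kit: leave it. The stock is two rows of three along y: about 105 mm between neighbours in a row, 88 mm between the rows (centres); a fixed circuit board lies some 60 mm behind the rear row. Origin: centre of its underside, z up; round, so yaw does not matter.
- mortar: Small tan porcelain mortar (a bowl), 53 mm across, 32 mm tall, at the right end of the work; leave it. Origin: centre of its underside, z up; round, so yaw does not matter.
- beaker: Empty clear glass beaker, 44 mm across, 42 mm tall, at the left end of the work; leave it. Origin: centre of its underside, z up; round, so yaw does not matter.
Not all that is in view belongs to the job. What is shaped like the cup but green or yellow is not meant.

How it is judged:
By the outcome, as a careful person would: the job done as asked, in the order asked, and still so for the second after the job is handed in, with the robot touching nothing.
It also fails if it takes over 120 s, if anything falls off the work surface, if the arm or the gripper's body presses on something with over 40 N, if the wrist force passes 120 N, or if a joint passes its speed limit or range.

## Working session

There is one attempt and no reset: what is moved stays moved. The work goes in short steps, Python scripts to look and compute and a tool call to move; the robot and the scene stay as the last step left them, time stands still between calls to the robot, and variables do not carry over. Pictures are saved under pics/ and viewed, at most 14 in all, crops included, and the job is handed in when it is done.

Besides the shell and the picture viewer there is one more tool, called after "Request:" as name(argument=value, ...) on one line, values as JSON. jog_arm: Moves the arm, as the interface text tells. Its arguments: {"type":"object","properties":{"plan":{"type":"array"}},"required":["plan"]}

```bash
mkdir -p pics; cat > h.py <<'E'
import numpy as np, cv2
from scipy.spatial.transform import Rotation as R
from plant import robot, viewer
def Rq(q): return R.from_quat([q[1],q[2],q[3],q[0]]).as_matrix()
def shot(name,save=None):
    s=robot.state(); p=viewer.read_camera(name)
    if save: cv2.imwrite('pics/'+save,cv2.cvtColor(p['pixels'],cv2.COLOR_RGB2BGR))
    if 'extrinsics' in p: T=np.array(p['extrinsics'])
    else:
        T=np.eye(4);T[:3,:3]=Rq(s['tool_rot']);T[:3,3]=s['eef_pos'];T=T@np.array(p['T_tool_cam'])
    return p,T
def ray(p,T,uv):
    d=np.array([(uv[0]-p['cx'])/p['fx'],(uv[1]-p['cy'])/p['fy']]); u=d.copy()
    for _ in range(20): u=d/(1+p['k1']*(u@u))
    return T[:3,3],T[:3,:3]@np.array([u[0],u[1],1.])
def onz(p,T,uv,z=0):
    o,v=ray(p,T,uv); return o+v*(z-o[2])/v[2]
def proj(p,T,X):
    c=np.linalg.inv(T)@np.append(X,1); u=c[:2]/c[2]; u=u*(1+p['k1']*(u@u))
    return np.array([u[0]*p['fx']+p['cx'],u[1]*p['fy']+p['cy']])
TH=['tray_long','tray_short','white_bottle','clear_vial','dropper_bottle','cup','dark_capped_vial','big_jar','mortar','beaker']
E
cat > a.py <<'E'
from h import *
print(robot.state())
for c in ['scene','side','wrist']:
    p,T=shot(c,c+'0.png'); print(c,T.round(3).tolist(),p['fx'],p['k1'])
    if c=='wrist': print(p['T_tool_cam'])
    for t in TH:
        for f in (viewer.pinpoint,):
            print(t,[(np.round(d['uv'],0).tolist(),round(d['p'],2),onz(p,T,d['uv'])[:2].round(3).tolist()) for d in f(p,t)[:3]])
E
python3 a.py
```

```text
{'time': 0.0, 'q': array([-1.45001104e+00,  3.42683329e-01,  1.52500783e+00, -1.86331175e-05,
        1.27539219e+00, -1.45996045e-01]), 'qvel': array([ 1.51282117e-04,  2.88049907e-04, -2.25351534e-03,  1.53231248e-03,
        1.47745726e-05,  6.27421125e-04]), 'effort': array([-1.81802301e-03, -4.33684409e+01, -2.46013945e+01, -3.95595298e-04,
        7.90781662e-03,  1.98204708e-05]), 'eef_pos': array([ 0.13840878, -0.50628238,  0.40404941]), 'tool_rot': array([-7.45403617e-04,  9.91116012e-01,  1.32998102e-01,  4.84902748e-07]), 'force': array([-0.24551049,  0.16203739, -0.06948335]), 'torque': array([ 0.00866613, -0.01906066, -0.00094393]), 'grip_force': 0.0, 'width': 0.085394893567294}
scene [[-0.771, -0.502, 0.391, -0.067], [-0.636, 0.599, -0.486, 0.699], [0.01, -0.624, -0.782, 1.161], [0.0, 0.0, 0.0, 1.0]] 515.3589340318895 -0.0937712042514208
tray_long [([377.0, 182.0], 0.87, [0.489, -0.322]), ([353.0, 235.0], 0.61, [0.421, -0.102])]
tray_short [([236.0, 323.0], 0.76, [0.478, 0.32])]
white_bottle [([306.0, 243.0], 0.52, [0.506, 0.008])]
clear_vial [([280.0, 262.0], 0.62, [0.
[... 1064 characters left out ...]
7.0, 273.0], 0.68, [0.528, -0.103])]
mortar [([272.0, 370.0], 0.52, [0.557, -0.489])]
beaker [([381.0, 171.0], 0.42, [0.544, 0.5])]
wrist [[0.264, -0.923, -0.278, 0.209], [-0.964, -0.253, -0.076, -0.486], [-0.001, 0.289, -0.957, 0.372], [0.0, 0.0, 0.0, 1.0]] 403.0740489503996 -0.027407652284310254
[[ 9.03498310e-04 -9.57451795e-01 -2.88591828e-01  7.37342404e-02]
 [ 9.99999380e-01  1.05292747e-03 -3.62552015e-04 -5.23538534e-04]
 [ 6.50992342e-04 -2.88591322e-01  9.57452153e-01  3.23323146e-02]
 [ 0.00000000e+00  0.00000000e+00  0.00000000e+00  1.00000000e+00]]
tray_long []
tray_short []
white_bottle []
clear_vial []
dropper_bottle []
cup []
dark_capped_vial []
big_jar []
mortar []
beaker []
```

```bash
python3 - <<'E'
import cv2
a=cv2.imread('pics/scene0.png')[90:420,120:440]
cv2.imwrite('pics/sc.png',cv2.resize(a,None,fx=1.8,fy=1.8,interpolation=cv2.INTER_CUBIC))
a=cv2.imread('pics/side0.png')[140:400,220:440]
cv2.imwrite('pics/sd.png',cv2.resize(a,None,fx=2.3,fy=2.3,interpolation=cv2.INTER_CUBIC))
E
```

```text
(no output)
```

View pics/sc.png

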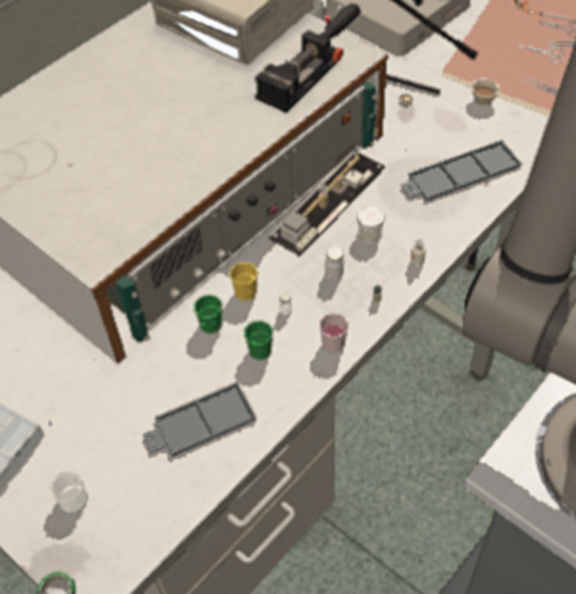

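View pics/sd.png

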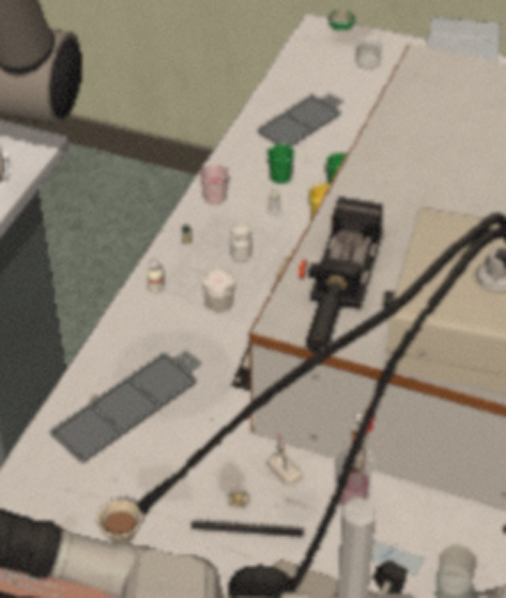

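Scene crop: the dropper is at full-image px (352,230), dark vial (329,253), white bottle (305,235), clear vial (278,258), pink cup (305,275) and jar (326,214). The three other cup shapes are two green, at (236,265) and (264,279), and one yellow, at (255,247). Only the one at (305,275) is pink, so that is the cup to take. The long tray is on the right and the short tray on the left, both with the lug on the left (+y). Next I move the wrist camera over the tray for a closer look.

Request:
jog_arm(plan=[[[0,0,0.133],[160,-60,-8],1],[[0,0,0.267],[325,-125,-16],1],[[0,0,0.267],[325,-125,-16],1],[[0,0,0.267],[325,-125,-16],1],[[0,0,0.267],[325,-125,-16],1],[[0,0,0.267],[325,-125,-16],1],[[0,0,0.267],[325,-125,-16],1],[[0,0,0.267],[325,-125,-16],1],[[0,0,0.267],[325,-125,-16],1],[[0,0,0.267],[325,-125,-16],1],[[0,0,0.267],[325,-125,-16],1],[[0,0,0.267],[325,-125,-16],1]])

```text
time: 2.85
eef_pos: [0.4181, -0.3011, 0.4207]
tool_rot: [0.0, 1.0, -0.001, -0.0]
force: [-0.6, 0.7, 0.1]
width: 0.0852
grip_force: 0.0
```

```bash
cat > b.py <<'E'
from h import *
import sys
p,T=shot('wrist',sys.argv[1])
for t in sys.argv[2].split(','):
    z={'tray_long':0.0,'tray_short':0.0}.get(t,0)
    print(t,[(np.round(d['uv'],0).tolist(),round(d['p'],2),onz(p,T,d['uv'],z)[:2].round(4).tolist()) for d in viewer.pinpoint(p,t)[:3]])
np.savez('last.npz',T=T,**{k:p[k] for k in('fx','fy','cx','cy','k1')})
print(robot.state()['time'])
E
python3 b.py w1.png tray_long,dropper_bottle,mortar,big_jar
```

```text
tray_long [([332.0, 135.0], 0.82, [0.4783, -0.3143])]
dropper_bottle [([112.0, 189.0], 0.84, [0.4287, -0.1004])]
mortar [([533.0, 42.0], 0.66, [0.559, -0.492])]
big_jar [([93.0, 92.0], 0.64, [0.518, -0.0949])]
3.1
```

View pics/w1.png

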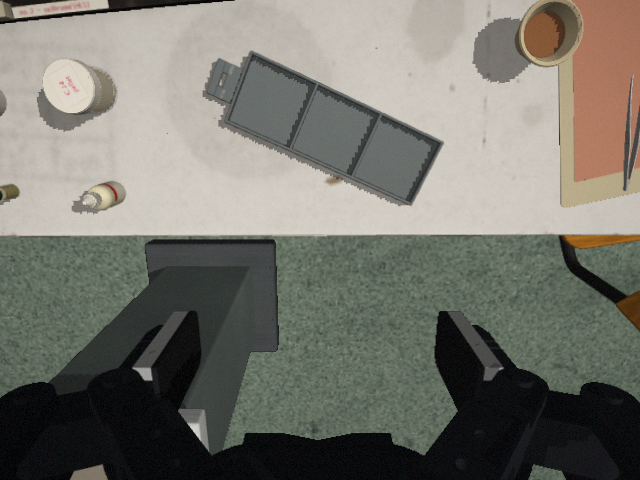

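Request:
jog_arm(plan=[[[0,0,0],[-10,-320,0],1],[[0,0,0],[-10,-320,0],1],[[0,0,0],[-10,-320,0],1],[[0,0,0],[-10,-320,0],1],[[0,0,0],[-10,-320,0],1],[[0,0,0],[-10,-320,0],1],[[0,0,0],[-10,-320,0],1],[[0,0,0],[-10,-320,0],1],[[0,0,0],[-10,-320,0],1],[[0,0,0],[-10,-320,0],1]])

```text
time: 4.1
eef_pos: [0.4092, 0.0189, 0.4207]
tool_rot: [0.0, 1.0, -0.001, 0.0]
force: [-0.2, 0.6, 0.7]
width: 0.085
grip_force: 0.0
```

```bash
python3 b.py w2.png white_bottle,clear_vial,dropper_bottle,cup,dark_capped_vial,big_jar
```

```text
white_bottle [([336.0, 87.0], 0.68, [0.5124, 0.0021])]
clear_vial [([221.0, 75.0], 0.75, [0.5222, 0.1064])]
dropper_bottle [([440.0, 184.0], 0.82, [0.4237, -0.0992])]
cup [([227.0, 184.0], 0.67, [0.4244, 0.1065]), ([136.0, 96.0], 0.65, [0.5049, 0.1859])]
dark_capped_vial [([340.0, 178.0], 0.65, [0.4296, -0.0023])]
big_jar [([447.0, 79.0], 0.88, [0.5192, -0.0977]), ([440.0, 179.0], 0.67, [0.4293, -0.0987])]
4.45
```

View pics/w2.png

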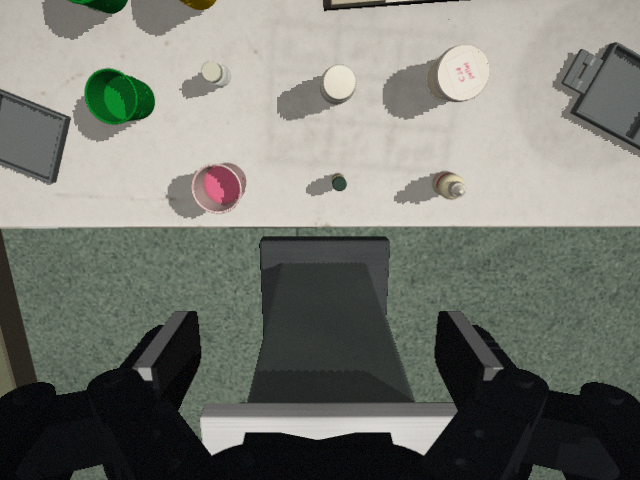

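Picture w2, by cap or rim centre: white bottle (339,81), clear vial (212,71), dropper tip (458,189), pink cup rim (218,188), dark cap (340,182). The cup shapes here are pink (218,188), green (120,97), green (97,0) and yellow (195,0); only (218,188) matches. In w1 the long tray's rim corners are about (252,52), (443,141), (411,205) and (220,121), with the lug at (222,80). Next I look at the short tray.

Request:
jog_arm(plan=[[[0,0,0],[0,-260,0],1],[[0,0,0],[0,-260,0],1],[[0,0,0],[0,-260,0],1],[[0,0,0],[0,-260,0],1],[[0,0,0],[0,-260,0],1],[[0,0,0],[0,-260,0],1],[[0,0,0],[0,-260,0],1],[[0,0,0],[0,-260,0],1],[[0,0,0],[0,-260,0],1]])

```text
time: 5.35
eef_pos: [0.4093, 0.2784, 0.4207]
tool_rot: [0.0, 1.0, -0.001, -0.0]
force: [0.4, 0.1, 0.1]
width: 0.0857
grip_force: 0.0
```

```bash
python3 b.py w3.png tray_short,cup,clear_vial,beaker
```

```text
tray_short [([275.0, 120.0], 0.85, [0.4832, 0.3181])]
cup [([419.0, 96.0], 0.83, [0.5044, 0.1866]), ([494.0, 180.0], 0.66, [0.4281, 0.1077])]
clear_vial [([509.0, 78.0], 0.64, [0.5204, 0.1056])]
beaker [([47.0, 67.0], 0.81, [0.5308, 0.5236])]
5.6
```

View pics/w3.png

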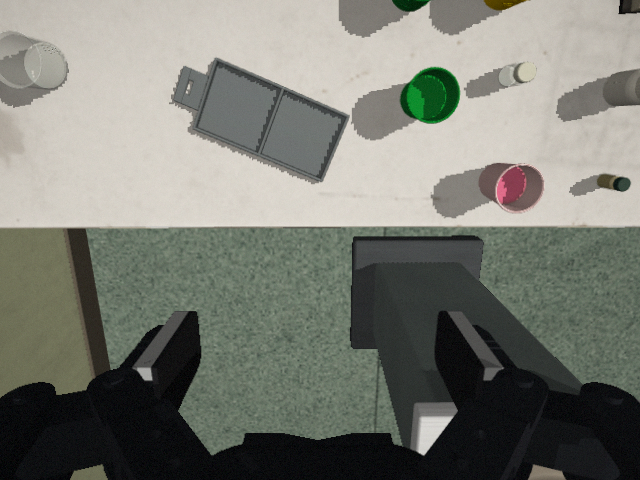

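w3 shows the short tray's rim corners at about (217,59), (349,115), (323,181) and (193,127), with the lug on the left at (187,88).

```bash
cat > c.py <<'E'
from h import *
L=dict(np.load('last.npz')); T0=L['T']; e0=np.array([.4093,.2784,.4207])
def at(e): T=T0.copy(); T[:3,3]+=np.array(e)-e0; return T
w1,w2,w3=at([.4181,-.3011,.4207]),at([.4092,.0189,.4207]),at(e0)
def tray(T,c,n):
    q=np.array([onz(L,T,u,.010)[:2] for u in c]); m=q.mean(0)
    d=(q[0]+q[3]-q[1]-q[2]); d/=np.linalg.norm(d)
    print('centre',m.round(4),'lens',[np.linalg.norm(q[i]-q[i-1]).round(4) for i in range(4)],'yaw',np.degrees(np.arctan2(-d[0],d[1])).round(1))
    for k in n: print('  comp',k,(m+k*d).round(4))
tray(w1,[(252,52),(443,141),(411,205),(220,121)],[.063,0,-.063])
tray(w3,[(217,59),(349,115),(323,181),(193,127)],[.0315,-.0315])
for n,T,u,z in [('white',w2,(339,83),.052),('clear',w2,(211,71),.037),('clear',w3,(525,72),.037),('drop',w2,(458,189),.055),('cup',w2,(218,188),.049),('cup',w3,(518,188),.049),('dark',w2,(340,182),.030),('dark',w3,(621,185),.030)]:
    print(n,onz(L,T,u,z)[:2].round(4))
E
python3 c.py
```

```text
centre [ 0.4821 -0.3156] lens [np.float64(0.0654), np.float64(0.1871), np.float64(0.0649), np.float64(0.1934)] yaw -23.6
  comp 0.063 [ 0.5073 -0.2579]
  comp 0 [ 0.4821 -0.3156]
  comp -0.063 [ 0.4569 -0.3734]
centre [0.4821 0.3205] lens [np.float64(0.0625), np.float64(0.1247), np.float64(0.0637), np.float64(0.1279)] yaw -22.4
  comp 0.0315 [0.4941 0.3496]
  comp -0.0315 [0.4701 0.2913]
white [0.511  0.0024]
clear [0.5218 0.1058]
clear [0.5216 0.1092]
drop [ 0.4281 -0.0979]
cup [0.4281 0.1036]
cup [0.4282 0.1081]
dark [ 0.4302 -0.0007]
dark [0.4282 0.0041]
```

Request:
jog_arm(plan=[[[0,0,0.13],[40,110,0],1],[[0,0,0.27],[70,180,40],1],[[0,0,0.4],[102,275,120],1],[[0,0,0.4],[102,275,120],1],[[0,0,0.4],[102,275,120],1],[[0,0,0.4],[102,275,120],1],[[0,0,0.4],[102,275,120],1],[[0,0,0.4],[102,275,120],1],[[0,0,0.4],[102,275,120],1],[[0,0,0.4],[102,275,120],1],[[0,0,0.4],[102,275,120],1],[[0,0,0.4],[102,275,120],1]])

```text
time: 6.8
eef_pos: [0.5109, 0.0058, 0.3014]
tool_rot: [-0.0, 0.98, -0.198, 0.001]
force: [-0.6, 0.3, -0.8]
width: 0.0853
grip_force: 0.0
```

```bash
cat > d.py <<'E'
from h import *
import sys
# usage: d.py x y z  -> shift in tool axes (mm) ; optional thing to look at
s=robot.state(); M=Rq(s['tool_rot']); e=s['eef_pos']
if len(sys.argv)>4:
    p,T=shot('wrist',sys.argv[5] if len(sys.argv)>5 else None)
    for d in viewer.pinpoint(p,sys.argv[4])[:2]: print(np.round(d['uv']),round(d['p'],2),onz(p,T,d['uv'])[:2].round(4))
print('yaw',np.degrees(np.arctan2(M[1,0],M[0,0])).round(1),'eef',e.round(4),'w',round(s['width'],4),'t',s['time'])
print('shift',(M.T@(np.array(sys.argv[1:4],float)-e)*1000).round(0))
E
python3 d.py .511 .003 .180 white_bottle w4.png
```

```text
[323. 227.] 0.81 [0.5125 0.0013]
[186. 268.] 0.52 [0.5222 0.1033]
yaw -22.8 eef [0.5109 0.0058 0.3014] w 0.0853 t 6.8
shift [  1.   3. 121.]
```

View pics/w4.png

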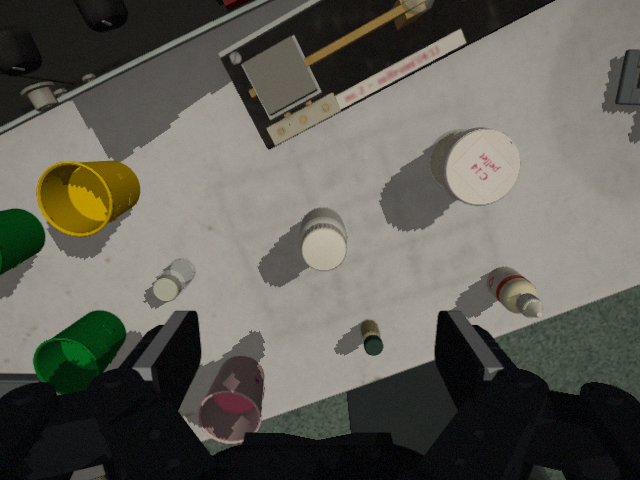

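w4 shows the white bottle at (323,235), centred between the fingers with nothing near either one. Descend and grip.

Request:
jog_arm(plan=[[[0,0,0],[1,3,40],1],[[0,0,0],[1,3,80],1],[[0,0,0],[1,3,105],1],[[0,0,0],[1,3,121],1],[[0,0,0],[1,3,121],1],[[0,0,0],[1,3,121],1],[[0,0,0],[1,3,121],-1],[[0,0,0],[1,3,121],-1],[[0,0,0],[1,3,121],-1],[[0,0,0],[1,3,121],-1],[[0,0,0],[1,3,121],-1],[[0,0,0],[1,3,121],-1],[[0,0,0],[1,3,121],-1],[[0,0,0],[1,3,121],-1],[[0,0,0],[1,3,90],-1],[[0,0,0],[1,3,45],-1],[[0,0,0],[1,3,1],-1],[[0,0,0],[1,3,1],-1],[[0,0,0],[1,3,1],-1]])

```text
time: 8.8
eef_pos: [0.5108, 0.0017, 0.3007]
tool_rot: [-0.0, 0.98, -0.199, 0.001]
force: [-0.6, -0.4, -0.7]
width: 0.0271
grip_force: 59.3
```

```bash
python3 d.py .506 -.257 .300; python3 d.py .506 -.257 .184;
```

```text
yaw -22.9 eef [0.5108 0.0017 0.3007] w 0.0271 t 8.8
shift [ 96. 240.   1.]
yaw -22.9 eef [0.5108 0.0017 0.3007] w 0.0271 t 8.8
shift [ 96. 240. 117.]
```

```bash
python3 - <<'E'
from h import *
p,T=shot('wrist')
a=p['pixels'][180:480,170:470]
cv2.imwrite('pics/w5.png',cv2.cvtColor(cv2.resize(a,None,fx=1.5,fy=1.5),cv2.COLOR_RGB2BGR))
E
```

```text
(no output)
```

View pics/w5.png

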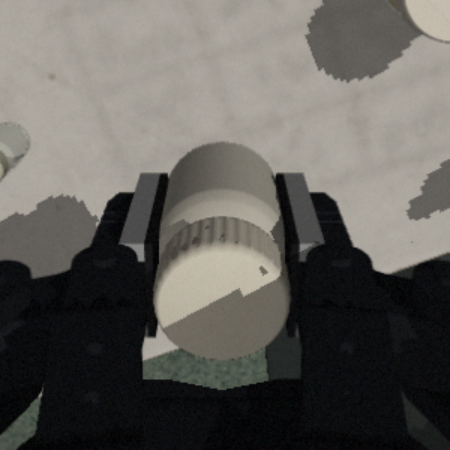

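w5 shows the white bottle gripped squarely on its body and upright. Place it in the compartment next to the lug.

Request:
jog_arm(plan=[[[0,0,0],[20,50,0],-1],[[0,0,0],[38,96,0],-1],[[0,0,0],[57,142,0],-1],[[0,0,0],[75,188,0],-1],[[0,0,0],[90,225,0],-1],[[0,0,0],[96,240,10],-1],[[0,0,0],[96,240,40],-1],[[0,0,0],[96,240,75],-1],[[0,0,0],[96,240,100],-1],[[0,0,0],[96,240,112],-1],[[0,0,0],[96,240,116],-1],[[0,0,0],[96,240,117],-1],[[0,0,0],[96,240,117],-1],[[0,0,0],[96,240,117],-0.2],[[0,0,0],[96,240,117],0],[[0,0,0],[96,240,117],0],[[0,0,0],[96,240,117],0],[[0,0,0],[96,240,90],0],[[0,0,0],[96,240,45],0],[[0,0,0],[96,240,0],0]])

```text
time: 10.85
eef_pos: [0.5055, -0.2566, 0.3003]
tool_rot: [-0.0, 0.98, -0.199, -0.001]
force: [1.2, -0.7, 1.0]
width: 0.0427
grip_force: 0.0
```

```bash
python3 d.py .522 .107 .300 white_bottle w6.png; python3 b.py w6b.png tray_long
```

```text
[318. 233.] 0.73 [ 0.5043 -0.2555]
yaw -22.9 eef [ 0.5055 -0.2566  0.3003] w 0.0427 t 10.85
shift [-127. -341.    1.]
tray_long [([408.0, 236.0], 0.75, [0.481, -0.3164])]
11.05
```

View pics/w6.png

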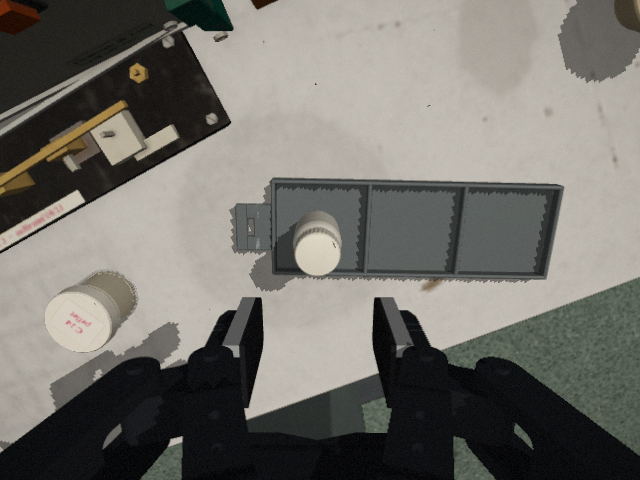

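w6: the white bottle stands in the middle of the lug-end compartment, base at (318,230). Compartment 2 is centred at (411,230) and compartment 3 at (502,233). Next, the clear vial.

Request:
jog_arm(plan=[[[0,0,0],[-17,-46,0],0],[[0,0,0],[-34,-92,0],0],[[0,0,0],[-51,-138,0],0],[[0,0,0],[-68,-184,0],0],[[0,0,0],[-85,-230,0],0],[[0,0,0],[-102,-276,0],0],[[0,0,0],[-119,-320,0],0],[[0,0,0],[-127,-341,0],0],[[0,0,0],[-127,-341,0],0],[[0,0,0],[-127,-341,0],0],[[0,0,0],[-127,-341,0],0]])

```text
time: 12.15
eef_pos: [0.5215, 0.1057, 0.2988]
tool_rot: [0.0, 0.98, -0.199, -0.001]
force: [0.4, 0.2, 0.7]
width: 0.0425
grip_force: 0.0
```

```bash
python3 d.py .522 .107 .176 clear_vial w7.png
```

```text
yaw -23.0 eef [0.5215 0.1057 0.2988] w 0.0425 t 12.15
shift [  0.  -2. 123.]
```

View pics/w7.png

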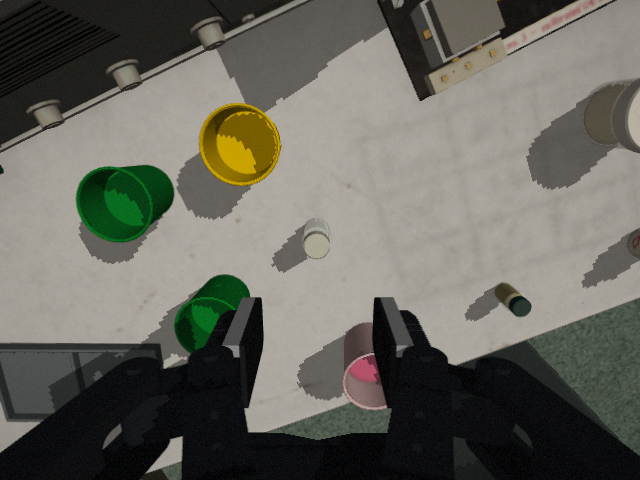

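w7: the clear vial is at (317,232), centred between the fingers, and the green and yellow cups are clear of them.

Request:
jog_arm(plan=[[[0,0,0],[0,-1,40],0],[[0,0,0],[0,-1,80],0],[[0,0,0],[0,-1,105],0],[[0,0,0],[0,-1,118],0],[[0,0,0],[0,-1,123],0],[[0,0,0],[0,-1,123],0],[[0,0,0],[0,-1,123],-1],[[0,0,0],[0,-1,123],-1],[[0,0,0],[0,-1,123],-1],[[0,0,0],[0,-1,123],-1],[[0,0,0],[0,-1,123],-1],[[0,0,0],[0,-1,123],-1],[[0,0,0],[0,-1,123],-1],[[0,0,0],[0,-1,100],-1],[[0,0,0],[0,-1,60],-1],[[0,0,0],[0,-1,20],-1],[[0,0,0],[0,-1,0],-1],[[0,0,0],[0,-1,0],-1]])

```text
time: 14.05
eef_pos: [0.5227, 0.1078, 0.3034]
tool_rot: [-0.001, 0.98, -0.199, 0.004]
force: [0.4, -0.4, -1.1]
width: 0.0164
grip_force: 58.7
```

```bash
python3 d.py .4815 -.316 .180
```

```text
yaw -22.9 eef [0.5227 0.1078 0.3034] w 0.0164 t 14.05
shift [126. 407. 123.]
```

Request:
jog_arm(plan=[[[0,0,0],[14,46,0],-1],[[0,0,0],[28,92,0],-1],[[0,0,0],[43,138,0],-1],[[0,0,0],[57,184,0],-1],[[0,0,0],[72,230,0],-1],[[0,0,0],[86,276,0],-1],[[0,0,0],[100,322,0],-1],[[0,0,0],[115,368,0],-1],[[0,0,0],[127,406,0],-1],[[0,0,0],[127,406,0],-1],[[0,0,0],[127,406,0],-1]])

```text
time: 15.15
eef_pos: [0.4802, -0.3161, 0.2985]
tool_rot: [-0.001, 0.98, -0.2, -0.001]
force: [0.1, 1.0, -0.2]
width: 0.0164
grip_force: 58.7
```

```bash
python3 d.py .4815 -.316 .180 tray_long w8.png
```

```text
[316. 232.] 0.61 [ 0.4806 -0.3147]
yaw -23.0 eef [ 0.4802 -0.3161  0.2985] w 0.0164 t 15.15
shift [  1.  -1. 118.]
```

View pics/w8.png

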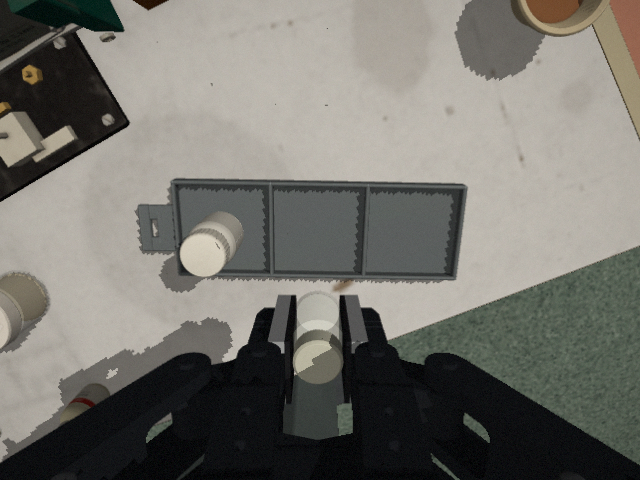

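w8: the vial is held upright at (318,320), and compartment 2 is centred at (318,230), directly under it.

Request:
jog_arm(plan=[[[0,0,0],[1,-1,40],-1],[[0,0,0],[1,-1,80],-1],[[0,0,0],[1,-1,105],-1],[[0,0,0],[1,-1,115],-1],[[0,0,0],[1,-1,119],-1],[[0,0,0],[1,-1,119],-1],[[0,0,0],[1,-1,119],-1],[[0,0,0],[1,-1,119],-0.5],[[0,0,0],[1,-1,119],-0.42],[[0,0,0],[1,-1,119],-0.42],[[0,0,0],[1,-1,119],-0.42],[[0,0,0],[1,-1,119],-0.42],[[0,0,0],[1,-1,90],-0.42],[[0,0,0],[1,-1,50],-0.42],[[0,0,0],[1,-1,0],0],[[0,0,0],[1,-1,0],0],[[0,0,0],[1,-1,0],0]])

```text
time: 16.95
eef_pos: [0.4822, -0.3153, 0.301]
tool_rot: [0.001, 0.98, -0.199, 0.001]
force: [0.2, 0.1, -0.5]
width: 0.043
grip_force: 0.0
```

```bash
python3 d.py .428 -.0985 .300 clear_vial w9.png
```

```text
[317. 233.] 0.8 [ 0.4821 -0.3143]
yaw -22.9 eef [ 0.4822 -0.3153  0.301 ] w 0.043 t 16.95
shift [-134. -179.    0.]
```

Request:
jog_arm(plan=[[[0,0,0],[-27,-36,0],0],[[0,0,0],[-54,-72,0],0],[[0,0,0],[-81,-108,0],0],[[0,0,0],[-108,-144,0],0],[[0,0,0],[-134,-179,0],0],[[0,0,0],[-134,-179,0],0],[[0,0,0],[-134,-179,0],0],[[0,0,0],[-134,-179,0],0]])

```text
time: 17.85
eef_pos: [0.4287, -0.0988, 0.2991]
tool_rot: [0.0, 0.98, -0.199, -0.0]
force: [0.7, -0.4, 0.5]
width: 0.0429
grip_force: 0.0
```

```bash
python3 d.py .428 -.0985 .178 dropper_bottle w10.png
```

```text
[322. 229.] 0.88 [ 0.4294 -0.1019]
yaw -22.9 eef [ 0.4287 -0.0988  0.2991] w 0.0429 t 17.85
shift [ -1.   0. 121.]
```

View pics/w10.png

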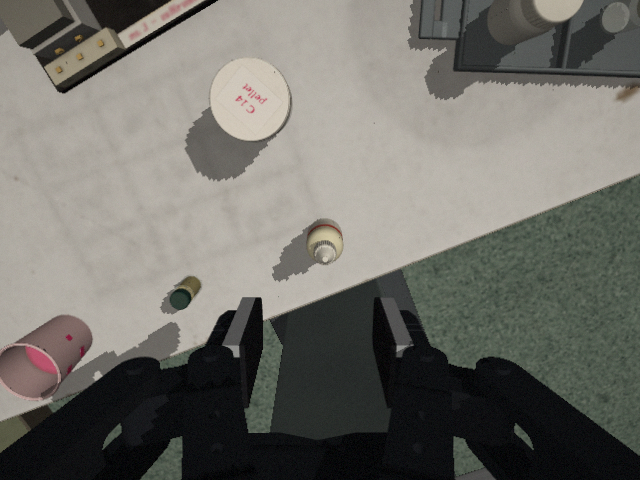

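w10: the dropper base is at about (324,229) and the tip at (323,258), so it sits about 3 mm toward tool +y. Grip it there.

Request:
jog_arm(plan=[[[0,0,0],[0,3,40],0],[[0,0,0],[0,3,80],0],[[0,0,0],[0,3,105],0],[[0,0,0],[0,3,118],0],[[0,0,0],[0,3,122],0],[[0,0,0],[0,3,122],0],[[0,0,0],[0,3,122],-1],[[0,0,0],[0,3,122],-1],[[0,0,0],[0,3,122],-1],[[0,0,0],[0,3,122],-1],[[0,0,0],[0,3,122],-1],[[0,0,0],[0,3,122],-1],[[0,0,0],[0,3,122],-1],[[0,0,0],[0,3,100],-1],[[0,0,0],[0,3,60],-1],[[0,0,0],[0,3,20],-1],[[0,0,0],[0,3,0],-1],[[0,0,0],[0,3,0],-1],[[0,0,0],[0,3,0],-1]])

```text
time: 19.85
eef_pos: [0.427, -0.1007, 0.2997]
tool_rot: [0.0, 0.98, -0.199, 0.0]
force: [0.5, -1.1, -1.4]
width: 0.0211
grip_force: 58.8
```

```bash
python3 d.py .456 -.373 .182
```

```text
yaw -22.9 eef [ 0.427  -0.1007  0.2997] w 0.0211 t 19.85
shift [133. 240. 118.]
```

Request:
jog_arm(plan=[[[0,0,0],[22,40,0],-1],[[0,0,0],[44,80,0],-1],[[0,0,0],[66,120,0],-1],[[0,0,0],[88,160,0],-1],[[0,0,0],[110,200,0],-1],[[0,0,0],[133,240,0],-1],[[0,0,0],[133,240,20],-1],[[0,0,0],[133,240,60],-1],[[0,0,0],[133,240,95],-1],[[0,0,0],[133,240,112],-1],[[0,0,0],[133,240,118],-1],[[0,0,0],[133,240,118],-1],[[0,0,0],[133,240,118],-1],[[0,0,0],[133,240,118],-0.4],[[0,0,0],[133,240,118],-0.34],[[0,0,0],[133,240,118],-0.34],[[0,0,0],[133,240,118],-0.34],[[0,0,0],[133,240,90],-0.34],[[0,0,0],[133,240,45],-0.34],[[0,0,0],[133,240,0],1]])

```text
time: 21.85
eef_pos: [0.456, -0.3736, 0.3002]
tool_rot: [-0.001, 0.98, -0.199, -0.001]
force: [0.2, -0.2, 0.3]
width: 0.0414
grip_force: 0.0
```

```bash
python3 d.py .428 .106 .300 dropper_bottle w11.png
```

```text
[317. 232.] 0.55 [ 0.4558 -0.3721]
yaw -22.9 eef [ 0.456  -0.3736  0.3002] w 0.0414 t 21.85
shift [-213. -431.    1.]
```

View pics/w11.png

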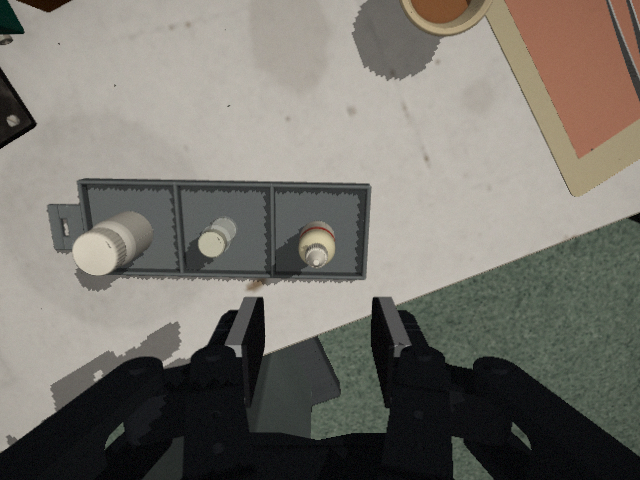

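w11: all three bottles stand upright near the middle of their compartments, with bases at about (125,230), (220,230) and (317,235). Now the pink cup.

Request:
jog_arm(plan=[[[0,0,0],[-21,-43,0],1],[[0,0,0],[-42,-86,0],1],[[0,0,0],[-63,-129,0],1],[[0,0,0],[-85,-172,0],1],[[0,0,0],[-106,-215,0],1],[[0,0,0],[-127,-258,0],1],[[0,0,0],[-149,-301,0],1],[[0,0,0],[-170,-344,0],1],[[0,0,0],[-191,-387,0],1],[[0,0,0],[-213,-431,0],1],[[0,0,0],[-213,-431,0],1],[[0,0,0],[-213,-431,0],1],[[0,0,0],[-213,-431,0],1]])

```text
time: 23.25
eef_pos: [0.428, 0.1055, 0.2993]
tool_rot: [0.0, 0.98, -0.199, -0.0]
force: [-0.3, -0.4, 0.2]
width: 0.0852
grip_force: 0.0
```

```bash
python3 d.py .428 .106 .184 cup w12.png
```

```text
[76. 54.] 0.83 [0.5903 0.1988]
[164. 176.] 0.81 [0.5029 0.1844]
yaw -23.0 eef [0.428  0.1055 0.2993] w 0.0852 t 23.25
shift [ -0.  -1. 115.]
```

View pics/w12.png

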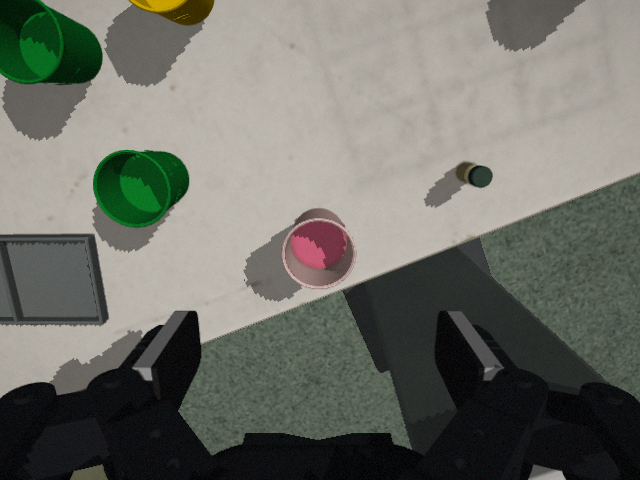

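w12: the pink cup rim is at (319,253), centred between the fingers; it is the only pink one, with green at (140,187) and (40,45) and yellow at (175,0). Grip it.

Request:
jog_arm(plan=[[[0,0,0],[0,0,40],1],[[0,0,0],[0,0,80],1],[[0,0,0],[0,0,105],1],[[0,0,0],[0,0,115],1],[[0,0,0],[0,0,115],1],[[0,0,0],[0,0,115],1],[[0,0,0],[0,0,115],-1],[[0,0,0],[0,0,115],-1],[[0,0,0],[0,0,115],-1],[[0,0,0],[0,0,115],-1],[[0,0,0],[0,0,115],-1],[[0,0,0],[0,0,115],-1],[[0,0,0],[0,0,115],-1],[[0,0,0],[0,0,115],-1],[[0,0,0],[0,0,95],-1],[[0,0,0],[0,0,60],-1],[[0,0,0],[0,0,20],-1],[[0,0,0],[0,0,0],-1],[[0,0,0],[0,0,0],-1],[[0,0,0],[0,0,0],-1]])

```text
time: 25.35
eef_pos: [0.4277, 0.1062, 0.2997]
tool_rot: [-0.0, 0.98, -0.199, 0.0]
force: [-0.9, 0.2, 0.1]
width: 0.0406
grip_force: 60.5
```

```bash
python3 d.py .4945 .3495 .188
```

```text
yaw -22.9 eef [0.4277 0.1062 0.2997] w 0.0406 t 25.35
shift [ -33. -250.  112.]
```

Request:
jog_arm(plan=[[[0,0,0],[-6,-45,0],-1],[[0,0,0],[-12,-90,0],-1],[[0,0,0],[-18,-135,0],-1],[[0,0,0],[-24,-180,0],-1],[[0,0,0],[-30,-225,0],-1],[[0,0,0],[-33,-250,0],-1],[[0,0,0],[-33,-250,0],-1],[[0,0,0],[-33,-250,0],-1],[[0,0,0],[-33,-250,0],-1]])

```text
time: 26.25
eef_pos: [0.4947, 0.3482, 0.2985]
tool_rot: [0.001, 0.98, -0.199, -0.001]
force: [0.7, 0.5, -0.1]
width: 0.0408
grip_force: 60.6
```

```bash
python3 d.py .4945 .3495 .188 tray_short w13.png
```

```text
[362. 230.] 0.85 [0.4834 0.32  ]
yaw -23.0 eef [0.4947 0.3482 0.2985] w 0.0408 t 26.25
shift [ -0.  -1. 111.]
```

View pics/w13.png

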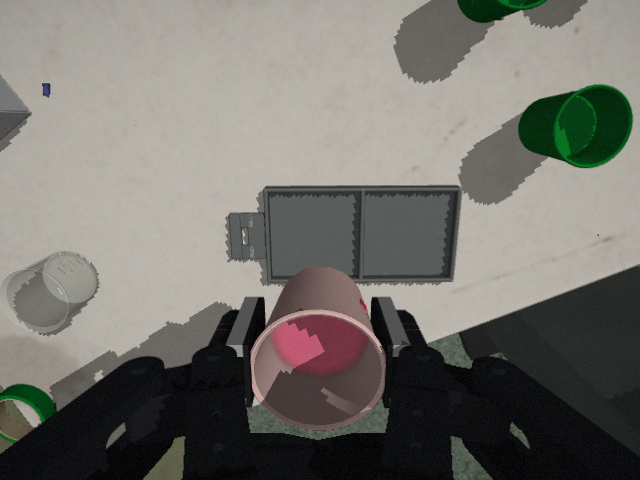

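w13: the lug-side compartment is centred at (314,234) with the cup held directly over it, so I trim by 2 mm and lower.

Request:
jog_arm(plan=[[[0,0,0],[-2,-2,40],-1],[[0,0,0],[-2,-2,80],-1],[[0,0,0],[-2,-2,100],-1],[[0,0,0],[-2,-2,108],-1],[[0,0,0],[-2,-2,111],-1],[[0,0,0],[-2,-2,111],-1],[[0,0,0],[-2,-2,111],-1],[[0,0,0],[-2,-2,111],0.15],[[0,0,0],[-2,-2,111],0.35],[[0,0,0],[-2,-2,111],0.35],[[0,0,0],[-2,-2,111],0.35],[[0,0,0],[-2,-2,111],0.35],[[0,0,0],[-2,-2,85],0.35],[[0,0,0],[-2,-2,45],0.35],[[0,0,0],[-2,-2,0],0],[[0,0,0],[-2,-2,0],0]])

```text
time: 27.95
eef_pos: [0.4953, 0.3527, 0.3063]
tool_rot: [-0.004, 0.98, -0.199, 0.005]
force: [0.7, 0.5, -0.3]
width: 0.0426
grip_force: 0.0
```

```bash
python3 d.py .4295 .002 .300 cup
```

```text
[325. 235.] 0.98 [0.4927 0.3514]
[551. 128.] 0.77 [0.5027 0.186 ]
yaw -22.9 eef [0.4953 0.3527 0.3063] w 0.0426 t 27.95
shift [ 76. 349.   4.]
```

Request:
jog_arm(plan=[[[0,0,0],[10,45,0],0],[[0,0,0],[20,90,0],0],[[0,0,0],[31,135,0],0],[[0,0,0],[41,180,0],0],[[0,0,0],[51,225,0],0],[[0,0,0],[61,270,0],0],[[0,0,0],[71,315,0],0],[[0,0,0],[78,347,0],0],[[0,0,0],[78,347,0],0],[[0,0,0],[78,347,0],0],[[0,0,0],[78,347,0],0]])

```text
time: 29.15
eef_pos: [0.4305, 0.0026, 0.2991]
tool_rot: [-0.0, 0.98, -0.199, -0.001]
force: [0.6, 0.1, -0.3]
width: 0.0428
grip_force: 0.0
```

```bash
python3 d.py .4295 .002 .175 dark_capped_vial w14.png
```

```text
[323. 235.] 0.8 [0.4268 0.0007]
[413.  40.] 0.35 [ 0.5191 -0.0968]
yaw -22.9 eef [0.4305 0.0026 0.2991] w 0.0428 t 29.15
shift [ -1.   1. 124.]
```

View pics/w14.png

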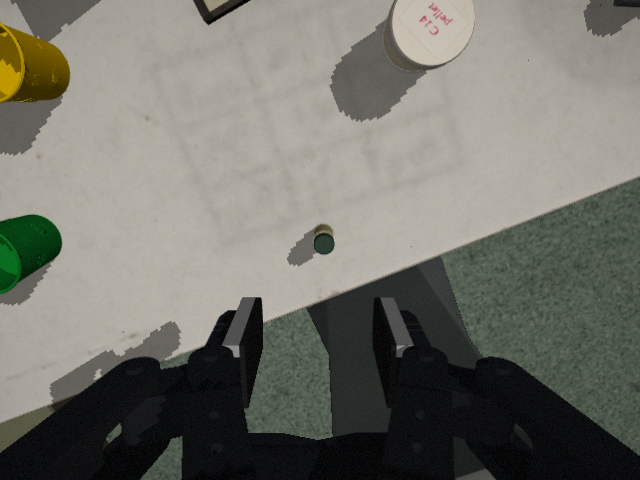

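w14: the dark-capped vial is at (323,235), about 2 mm right of centre and clear of everything. Grip it.

Request:
jog_arm(plan=[[[0,0,0],[-2,2,40],0],[[0,0,0],[-2,2,80],0],[[0,0,0],[-2,2,105],0],[[0,0,0],[-2,2,118],0],[[0,0,0],[-2,2,123],0],[[0,0,0],[-2,2,123],0],[[0,0,0],[-2,2,123],-1],[[0,0,0],[-2,2,123],-1],[[0,0,0],[-2,2,123],-1],[[0,0,0],[-2,2,123],-1],[[0,0,0],[-2,2,123],-1],[[0,0,0],[-2,2,123],-1],[[0,0,0],[-2,2,123],-1],[[0,0,0],[-2,2,100],-1],[[0,0,0],[-2,2,60],-1],[[0,0,0],[-2,2,20],-1],[[0,0,0],[-2,2,0],-1],[[0,0,0],[-2,2,0],-1],[[0,0,0],[-2,2,0],-1]])

```text
time: 31.15
eef_pos: [0.4277, 0.0009, 0.2998]
tool_rot: [0.0, 0.98, -0.199, 0.0]
force: [0.3, -0.2, -2.0]
width: 0.0126
grip_force: 58.7
```

```bash
python3 d.py .4695 .2915 .180
```

```text
yaw -22.9 eef [0.4277 0.0009 0.2998] w 0.0126 t 31.15
shift [ -75. -284.  120.]
```

The cup rim is close to the second compartment, so I'll turn the gripper a quarter turn to close across the tray. First I check the last joint's room.

```bash
python3 -c "
from h import *
print(robot.state()['q'].round(2))"
```

```text
[-0.18  0.3   1.93 -0.    0.92  1.79]
```

Request:
jog_arm(plan=[[[0,0,-0.14],[-11,-40,0],-1],[[0,0,-0.28],[-22,-80,0],-1],[[0,0,-0.42],[-33,-120,0],-1],[[0,0,-0.56],[-44,-160,0],-1],[[0,0,-0.7],[-55,-200,0],-1],[[0,0,-0.84],[-66,-240,0],-1],[[0,0,-0.98],[-75,-283,0],-1],[[0,0,-1.12],[-75,-283,0],-1],[[0,0,-1.26],[-75,-283,0],-1],[[0,0,-1.4],[-75,-283,0],-1],[[0,0,-1.54],[-75,-283,0],-1],[[0,0,-1.571],[-75,-283,0],-1],[[0,0,-1.571],[-75,-283,0],-1],[[0,0,-1.571],[-75,-283,0],-1]])

```text
time: 32.55
eef_pos: [0.4689, 0.2906, 0.2983]
tool_rot: [-0.0, 0.834, 0.552, -0.001]
force: [0.4, 0.1, 0.2]
width: 0.0122
grip_force: 58.8
```

```bash
python3 d.py .4695 .2915 .180 tray_short w15.png; python3 d.py .4695 .2915 .180 cup
```

```text
[321. 182.] 0.61 [0.4843 0.3217]
yaw 67.0 eef [0.4689 0.2906 0.2983] w 0.0122 t 32.55
shift [  1.   0. 118.]
[550. 363.] 0.94 [0.5926 0.1256]
[522. 281.] 0.93 [0.5897 0.2011]
yaw 67.0 eef [0.4691 0.2906 0.2989] w 0.0124 t 32.65
shift [  1.   0. 119.]
```

Request:
jog_arm(plan=[[[0,0,0],[0,1,40],-1],[[0,0,0],[0,1,80],-1],[[0,0,0],[0,1,105],-1],[[0,0,0],[0,1,115],-1],[[0,0,0],[0,1,119],-1],[[0,0,0],[0,1,119],-1],[[0,0,0],[0,1,119],-1],[[0,0,0],[0,1,119],-0.6],[[0,0,0],[0,1,119],-0.5],[[0,0,0],[0,1,119],-0.5],[[0,0,0],[0,1,119],-0.5],[[0,0,0],[0,1,119],-0.5],[[0,0,0],[0,1,90],-0.5],[[0,0,0],[0,1,50],-0.5],[[0,0,0],[0,1,0],-0.5],[[0,0,0],[-40,0,-60],0],[[0,0,0],[-80,0,-100],0],[[0,0,0],[-80,0,-100],0],[[0,0,0],[-80,0,-100],0],[[0,0,0],[-80,0,-100],0]])

```text
time: 34.75
eef_pos: [0.4379, 0.217, 0.3997]
tool_rot: [0.0, 0.834, 0.552, 0.0]
force: [-0.0, 0.6, -0.6]
width: 0.0423
grip_force: 0.0
```

```bash
python3 - <<'E'
from h import *
P=[shot('wrist','w16.png'),shot('scene','s16.png'),shot('side','d16.png')]
for p,T in P:
    for t in TH[:8]:
        print(t,[(np.round(d['uv']).tolist(),round(d['p'],2),onz(p,T,d['uv'],.003)[:2].round(3).tolist()) for d in viewer.pinpoint(p,t)[:3]])
# colour check: pink blob and dark cap in the wrist picture, against the predicted upright tops
p,T=P[0]; im=p['pixels'].astype(int)
for n,X in [('cup rim',[.4945,.3495,.052]),('dark cap',[.4705,.291,.033]),('dark foot',[.4705,.291,.003])]:
    u=proj(p,T,X); print(n,u.round())
r,g,b=im[...,0],im[...,1],im[...,2]
m=(r-g>30)&(b-g>5); v,u=np.nonzero(m); print('pink',m.sum(),u.mean() if m.any() else 0,v.mean() if m.any() else 0,u.min(),u.max(),v.min(),v.max())
u0,v0=proj(p,T,[.4705,.291,.033]).round().astype(int)
w=im[v0-40:v0+40,u0-40:u0+40].sum(2); vv,uu=np.nonzero(w<165); print('dark',len(vv),(uu.mean()+u0-40,vv.mean()+v0-40) if len(vv) else 0)
print(robot.state()['time'],robot.state()['force'])
E
```

```text
tray_long []
tray_short [([320.0, 72.0], 0.73, [0.485, 0.321])]
white_bottle []
clear_vial []
dropper_bottle []
cup [([393.0, 203.0], 0.95, [0.503, 0.192]), ([316.0, 32.0], 0.86, [0.493, 0.35]), ([507.0, 233.0], 0.82, [0.592, 0.123])]
dark_capped_vial [([320.0, 112.0], 0.8, [0.472, 0.291])]
big_jar []
tray_long [([377.0, 187.0], 0.58, [0.474, -0.302])]
tray_short [([237.0, 322.0], 0.96, [0.474, 0.317])]
white_bottle [([363.0, 192.0], 0.42, [0.495, -0.257])]
clear_vial [([377.0, 184.0], 0.42, [0.484, -0.313])]
dropper_bottle [([398.0, 178.0], 0.43, [0.447, -0.381]), ([326.0, 216.0], 0.38, [0.524, -0.108])]
cup [([224.0, 326.0], 0.83, [0.494, 0.347]), ([260.0, 282.0], 0.77, [0.514, 0.189]), ([255.0, 251.0], 0.67, [0.596, 0.123])]
dark_capped_vial [([241.0, 316.0], 0.43, [0.481, 0.297])]
big_jar [([323.0, 220.0], 0.58, [0.522, -0.089])]
tray_long [([274.0, 319.0], 0.84, [0.483, -0.325])]
tray_short [([350.0, 195.0], 0.58, [0.487, 0.31])]
white_bottle [([293.0, 303.0], 0.59, [0.51, -0.248])]
clear_vial [([276.0, 314.0], 0.42, [0.481, -0.306])]
dropper_bottle [([255.0, 329.0], 0.6, [0.449, -0.379])]
cup [([349.0, 193.0], 0.62, [0.479, 0.319]), ([355.0, 187.0], 0.61, [0.486, 0.364]), ([363.0, 222.0], 0.43, [0.582, 0.183])]
dark_capped_vial [([345.0, 197.0], 0.46, [0.473, 0.291])]
big_jar [([318.0, 273.0], 0.8, [0.531, -0.103])]
cup rim [318.  18.]
dark cap [319. 112.]
dark foot [319. 113.]
pink 1747 316.4836863194047 23.639381797366916 293 620 0 349
dark 81 (np.float64(341.8024691358025), np.float64(107.65432098765433))
36.1 [ 0.03549282 -0.21871435  0.77971087]
```

The networks agree in all three cameras. One last numeric check that the dark vial stands upright: seen from overhead it should be a disc about 17 px across, against over 30 px if lying.

```bash
python3 - <<'E'
import cv2,numpy as np
a=cv2.imread('pics/w16.png')[85:140:3,290:352:3].astype(int)
for r in a: print(' '.join('%3d'%(x.sum()//3) + ('g' if x[1]-x[2]>8 else 't' if x[2]-x[0]>12 else '.') for x in r))
E
```

```text
115.  65.  67.  70.  67. 117. 114. 116. 113. 118. 119. 115. 112. 116. 112. 116. 117. 114. 114. 115.  65.
111.  71.  70.  68.  68.  72.  70. 111. 118. 113. 113. 114. 117. 117. 118. 118. 117. 116. 112. 105.  63.
114.  67.  69.  66.  67.  69.  68. 117. 114. 114. 114. 114. 113. 114. 115. 115. 116. 118. 113. 114.  71.
114.  73.  71.  68.  69.  71.  68.  69.  73. 114. 116. 111. 114. 117. 116. 118. 116. 114. 115. 110.  67.
114. 113.  65.  69.  66.  69.  68.  65.  70. 106. 117. 115. 117. 112. 114. 113. 117. 117. 116. 109.  68.
114. 115. 113.  68.  67.  68.  68.  70.  65.  68. 114. 115. 115. 115. 115. 116. 116. 114. 111. 117.  69.
114. 115. 113.  70.  70.  67.  66.  69.  80.  59.  57g 124. 114. 114. 117. 114. 115. 112. 114. 114.  68.
114. 113. 116. 112.  69.  68.  67.  70.  48g  66g  64g  67g  88. 113. 115. 116. 115. 116. 115. 114.  69.
114. 115. 118g 115. 115.  83.  70.  98.  68g  65g  65g  67g  68g 119. 117. 114. 113. 118. 112. 117.  67.
112. 113. 113. 115. 113. 111.  67.  89.  68g  63g  61g  67g  65g 114. 115. 115. 115. 112. 113. 110.  66.
112. 114. 115. 115. 116. 114. 112.  87.  63g  62g 
[... 194 characters left out ...]
 112. 116. 122. 132. 113. 118. 115. 114. 117. 116. 113. 116.  86.  67.
116. 111. 116. 112. 117. 112. 115. 114. 113. 114. 115. 118. 115. 113. 112. 115. 114. 113. 115.  94.  68.
113. 116. 116. 114. 117. 114. 115. 113. 116. 114. 116. 115. 116. 115. 115. 114. 115. 115. 116. 111.  67.
114. 115. 115. 117. 113. 113. 112. 112. 117. 114. 115. 115. 115. 114. 112. 116. 114. 116. 116. 113.  67.
114. 116. 115. 115. 117. 114. 114. 111. 114. 115. 112. 115. 117. 116. 114. 113. 115. 117. 114.  96.  64.
112. 113. 115. 115. 114. 118. 114. 114. 116. 115. 118. 113. 113. 110. 114. 117. 115. 115. 118. 110.  66.
111. 113. 113. 114. 113. 111. 112. 113. 116. 113. 114. 117. 116. 112. 111. 117. 116. 115. 112. 109.  66.
```

The dark cap is a round disc about 15 px across at (320,111), so the vial is upright. Hand in.

```bash
python3 -c "
from plant import robot
print(robot.finish_job())"
```

```text
the job is handed in; nothing more can be done
None
```

Both kits are made up as asked, in the order asked, and handed in at about 36 s with every item upright near the middle of its compartment; the jar, mortar and beaker were not touched, but I viewed 15 pictures, one over the limit of 14.

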